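# Set out the egg samples in their inspection frames

## Task

Set each of the three pulp carriers of eggs down gently, upright, fully inside the low steel frame on the bench that has its outline (row of three, L of three, pair). Only when all three are seated, close the pair with its loose lid, turned so that the wide and the narrow tab each drop fully into the matching notch. Leave the tape roll, the stamp and the candling lamp where they are.

Things in the scene. Friction and masses are not known exactly. Their poses are not given: they have to be found in the camera images.
- row_carrier: loose grey-tan pulp carrier, three eggs in a straight row, 158 long (its x) x 56 wide (its y), about 190 g; vertical walls 30 high, 4 thick; egg tops at 58. Origin: centre of the underside, z up. Eggs are fixed in it. Pinch it by its walls across the 56 mm width: the eggs (40 thick) stand clear between the fingers. Same both ways round.
- corner_carrier: loose grey-tan pulp carrier, three eggs in an L, about 190 g; walls 30 high, egg tops at 58, eggs fixed. Origin: centre of its 106 x 106 bounding square, at the underside, z up. The L is that square without its (+x,+y) corner: arms x -53..53, y -53..3 and x -53..3, y -53..53. Pinch an arm's end across its 56 mm by the walls: at (34,-25) closing along y, or (-25,34) along x.
- pair_carrier: loose grey-tan pulp carrier, two eggs, 112 long (its x) x 56 wide (its y), about 140 g; walls 30 high, egg tops at 58, eggs fixed. Pinch across the 56. Origin: centre of the underside, z up. Each end wall's top is notched from outside, 8 deep (to z = 22), 6 along x, at y = 0: the +x notch 30 wide, the -x notch 16. Either way round is right in its frame.
- lid: loose grey-tan pulp lid of the pair, shell 112 (x) x 56 (y), about 50 g, standing on end tabs 8 high, 4 thick: +x tab 26 wide, -x tab 12 (dark strips on top, as wide as the tab below, mark them). Origin: centre, at the tabs' lower ends; shell z 8 to 48. Pinch across the 56. Seated, +x end over the carrier's +x end, tabs in the notches (2 mm play), its origin is 22 above the pair carrier's.
- row_frame: fixed frame for the row of three: white base 3 thick with a dark steel rim, 4 thick and 10 high, round a rectangle 172 (its x) x 70 (its y) inside, so 7 mm play all round. Origin: centre of the underside, z up; a seated carrier's origin is 3 mm above it, long axes parallel.
- corner_frame: fixed L-shaped frame for the L of three, same base (3) and rim (4 thick, 10 high), inside 7 mm larger all round than the L carrier. Origin: centre of its bounding square at the underside, z up; its missing corner is likewise (+x, +y), so that a seated carrier has the same origin, 3 mm up, and the same axes.
- pair_frame: fixed frame for the pair, same base (3) and rim (4 thick, 10 high), inside 126 (its x) x 70 (its y): 7 mm play all round. Origin: centre of the underside, z up; a seated carrier's origin is 3 mm above it.
- tape_roll: bystander: roll of brown packing tape lying flat, 90 across, 48 high; origin: centre of the underside
- stamp: bystander: hand stamp, black block 70 x 32 with a wooden knob, 84 high; origin: centre of the underside
- candler: bystander: black hand candling lamp lying flat, 132 long (along its x, from -70 to 62) x 34 x 28 high; origin on the underside
There are look-alikes about, which are no part of the job. Leave any pink or purple look-alike of the lid alone.

How it is judged:
By the outcome, as a careful person would: the job done as asked, in the order asked, and still so for the second after the job is handed in, with the robot touching nothing.
It also fails if it takes over 96 s, if anything falls off the work surface, if the arm or the gripper's body presses on something with over 40 N, if the wrist force passes 120 N, or if a joint passes its speed limit or range.

## Robot

A 6-joint arm with a two-finger parallel gripper is mounted at the origin on the work surface. World frame = base frame: x ahead of the robot, y to its left, z up, the work surface at z = 0. Lengths are in m, angles in rad, forces in N, time in s.
With the tool pointing down it reaches from about 0.35 to 0.85 m from the base axis. Payload 8.1 kg.
Tool frame: the origin (TCP) lies at the very end of the fingers, on their centre line; the grasp point (between the pads) lies 19 mm behind it; z points along the fingers, y is the line along which they close (so a half turn about z gives the same grasp; the last joint's range is limited). The gripper opens to 93 mm and grips with 3 to 60 N. Pads are 15 mm wide; open, the fingers measure 128 mm over their backs; the gripper's body (75 mm by 188 mm) begins 65 mm behind the grasp point.
Start: joints at [-1.38, 0.13, 1.488, -0, 1.523, -0.085], TCP at [0.163, -0.577, 0.219] pointing down, gripper open.
Joint ranges: [-2.96, 2.96], [-0.89, 2.26], [0.02, 2.5], [-1.34, 4.48], [0, 2.73], [-2.66, 2.66]. Speed limits (rad/s): [2.39, 2.39, 2.79, 3.14, 3.14, 3.14].

## Interface

Orientations are given as a rotation vector (axis times angle).
In Python, from plant import robot gives the robot as it stands.
- The arm moves only by the tool play_rows, never from a script. Its argument "deltas" is one flat list of numbers, 5 for each row, row after row: the shift along the tool's x, y, z in mm, then the turn about the tool's z in degrees, then the finger opening in mm, from 0 to 93. A call has 1 to 10 rows; each row shifts and turns the commanded pose from where the row before left it, along the tool's axes as they then stand; what a row does not reach is not made up. A row lasts 1/12 s, in which the tool goes at most 41.7 mm and 7.16 degrees, less where a joint would pass 70% of its speed; a pose out of reach is approached as far as the arm can. A call with a gripper value outside its range is refused whole. The fingers move at their own pace and stop on an object; "newtons" is the grip in N (left out, the last holds). Time passes only in rows, so rows that do not move let the fingers close. It gives the time, the measured TCP pose, the force, the opening and the grip force at its end, in the units of the state.
- robot.read_state(): the state, without advancing time (a new reading comes with each control period).
- robot.read_camera(name): name is "side" or "top"; returns a dict with "pixels" (420x560x3 uint8, blue, green, red), "mtx" (3x3 intrinsics, pixels), "eye" and "rotation" of the camera in the world. Camera axes: x right, y up, looking along -z (the intrinsics and any distortion apply to the point x, -y, -z); pixel columns grow to the right and rows downward; lengths in m; the calibration is good to about 2 mm. A picture is of the moment at which its call begins. There is no depth.
- robot.close_job(): hands the job in; it is judged then, once.
The state is a dict: "t": time; "q": joint angles; "dq": joint speeds; "joint_torque": joint torques, N m; "tool_pos": TCP position; "orientation": TCP orientation; "force": force on the tool from outside, world axes, zero at the start; "wrist_torque": the same for the moment, N m; "opening": finger opening in m; "gripper_force": force on a finger pad.
Only numpy, scipy, OpenCV 4.12 (cv2) and the standard library are available. Lean on these libraries where they do the work, as an engineer would, in place of code of your own. Each camera call takes 0.05 s, during which the arm holds its last target. There are 200 camera calls.

## Working session

There is one attempt and no reset: what is moved stays moved. The work goes in short steps, Python scripts to look and compute and a tool call to move; the robot and the scene stay as the last step left them, time stands still between calls to the robot, and variables do not carry over. Pictures are saved under pics/ and viewed, at most 14 in all, crops included, and the job is handed in when it is done.

Besides the shell and the picture viewer there is one more tool, called by a JSON object that holds its "name" and its "arguments", one argument or row to a line. play_rows: Moves the arm, as the interface text tells. Its arguments: {"type":"object","properties":{"deltas":{"type":"array"},"newtons":{"type":"number"}},"required":["deltas"]}

```bash
mkdir -p pics; ls; python3 - <<'E'
from plant import robot
import cv2,numpy as np
s=robot.read_state();print(s)
for n in("top","side"):
    c=robot.read_camera(n);cv2.imwrite(f"pics/{n}0.png",c["pixels"]);print(n,{k:np.round(v,4).tolist() if not isinstance(v,(str,type(None))) else v for k,v in c.items() if k!="pixels"})
E
```

```text
pics
{'t': 0.0, 'q': array([-1.38039130e+00,  1.31137705e-01,  1.48926506e+00, -5.39986566e-06,
        1.52299401e+00, -8.53913868e-02]), 'dq': array([2.36530571e-04, 1.48909490e-03, 7.39361894e-04, 9.36741737e-05,
       9.29715001e-05, 1.59847075e-03]), 'joint_torque': array([ 2.23403354e-04, -5.59838998e+01, -4.91763210e+01,  7.69020338e-02,
        3.49359750e-02, -1.22215311e-04]), 'tool_pos': array([ 0.16330585, -0.57676485,  0.21760927]), 'orientation': array([-3.10998551e+00, -4.31601080e-01,  1.57101609e-04]), 'force': array([-0.94082574,  0.85658947,  0.40704114]), 'wrist_torque': array([0.0103914 , 0.02140228, 0.02357334]), 'gripper_force': 0.0, 'opening': 0.09278509246028728}
top {'mtx': [[425.7427, 0.0, 278.0584], [0.0, 425.7427, 210.8999], [0.0, 0.0, 1.0]], 'eye': [0.4158, -0.007, 1.4137], 'rotation': [0.0691, -0.0504, -1.5741]}
side {'mtx': [[463.8455, 0.0, 272.5957], [0.0, 463.8455, 211.0702], [0.0, 0.0, 1.0]], 'eye': [-0.036, 0.668, 0.9728], 'rotation': [0.3375, -0.8973, -2.29]}
```

View pics/top0.png

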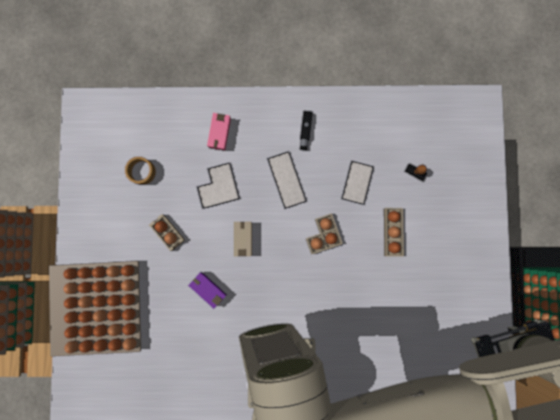

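View pics/side0.png

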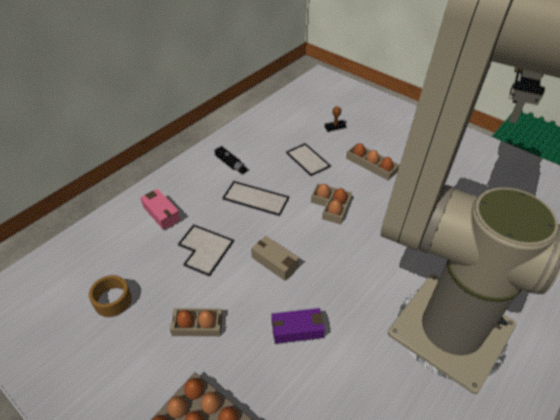

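```bash
cat > h.py <<'E'
from plant import robot
import cv2,numpy as np
from scipy.spatial.transform import Rotation as R
def cam(n):
    c=robot.read_camera(n); rv=np.array(c["rotation"]).ravel()
    c["R"]=R.from_rotvec(rv).as_matrix() if rv.size==3 else rv.reshape(3,3)
    return c
def rays(c,px):
    px=np.atleast_2d(np.asarray(px,float)); K=c["mtx"]
    d=np.c_[(px[:,0]-K[0,2])/K[0,0],-(px[:,1]-K[1,2])/K[1,1],-np.ones(len(px))]
    return d@c["R"].T
def plane(c,px,z):
    d=rays(c,px); e=np.array(c["eye"]); return (e+d*((z-e[2])/d[:,2])[:,None])[:,:2]
def tri(c1,p1,c2,p2):
    d1=rays(c1,p1)[0];d2=rays(c2,p2)[0];e1=np.array(c1["eye"]);e2=np.array(c2["eye"])
    s=np.linalg.lstsq(np.c_[d1,-d2],e2-e1,rcond=None)[0]
    a=e1+s[0]*d1;b=e2+s[1]*d2
    return (a+b)/2,np.linalg.norm(a-b)
def proj(c,P):
    q=(np.atleast_2d(P)-c["eye"])@c["R"];K=c["mtx"]
    return np.c_[K[0,0]*q[:,0]/-q[:,2]+K[0,2],K[1,1]*-q[:,1]/-q[:,2]+K[1,2]]
def blobs(m,lo=30,hi=6000):
    n,_,st,ce=cv2.connectedComponentsWithStats(m.astype(np.uint8))
    return [(tuple(np.round(ce[i],2)),int(st[i,4])) for i in range(1,n) if lo<st[i,4]<hi]
E
python3 - <<'E'
from h import *
t=cam("top");s=cam("side")
T=t["pixels"][145:315,130:440];S=s["pixels"][120:350,150:420]
cv2.imwrite("pics/tc.png",cv2.resize(T,None,fx=2.58,fy=2.58,interpolation=cv2.INTER_CUBIC))
cv2.imwrite("pics/sc.png",cv2.resize(S,None,fx=2.58,fy=2.58,interpolation=cv2.INTER_CUBIC))
for n,c in(("t",t),("s",s)):
    im=c["pixels"];h=cv2.cvtColor(im,cv2.COLOR_BGR2HSV).astype(int)
    H,Sa,V=h[...,0],h[...,1],h[...,2]
    print(n,"egg",blobs(((H<14)|(H>172))&(Sa>110)&(V>50),25,500))
    print(n,"tan",blobs((H>=8)&(H<28)&(Sa>35)&(Sa<130)&(V>50),60,3000))
    print(n,"dark",blobs((V<80)&(Sa<110),20,1500))
    for p in ([(282,185),(245,230),(394,210),(394,217)] if n=="t" else [(255,196),(275,255),(200,320)]): print(p,im[p[1],p[0]],h[p[1],p[0]])
E
```

```text
t egg [((np.float64(420.03), np.float64(169.68)), 76), ((np.float64(393.51), np.float64(216.22)), 108), ((np.float64(1.98), np.float64(218.53)), 45), ((np.float64(14.81), np.float64(219.55)), 104), ((np.float64(27.44), np.float64(220.73)), 45), ((np.float64(325.37), np.float64(223.33)), 104), ((np.float64(160.25), np.float64(226.28)), 116), ((np.float64(1.66), np.float64(230.63)), 35), ((np.float64(393.71), np.float64(231.62)), 101), ((np.float64(10.02), np.float64(231.38)), 48), ((np.float64(18.78), np.float64(231.52)), 46), ((np.float64(27.22), np.float64(231.68)), 40), ((np.float64(169.73), np.float64(238.03)), 103), ((np.float64(330.64), np.float64(238.07)), 104), ((np.float64(1.52), np.float64(243.0)), 33), ((np.float64(9.44), np.float64(242.95)), 55), ((np.float64(18.49), np.float64(243.0)), 49), ((np.float64(26.62), np.float64(243.16)), 45), ((np.float64(316.0), np.float64(243.21)), 100), ((np.float64(393.89), np.float64(247.03)), 111), ((np.float64(8.92), np.float64(255.16)), 50), ((np.float64(17.98), np.float64(254.51)), 43), ((np.float64(26.1), np.float64(254.28)), 39), ((n
[... 4714 characters left out ...]
, 41), ((np.float64(203.02), np.float64(253.24)), 236), ((np.float64(291.24), np.float64(266.4)), 187), ((np.float64(132.89), np.float64(291.35)), 210), ((np.float64(103.15), np.float64(297.15)), 82), ((np.float64(193.62), np.float64(314.28)), 29), ((np.float64(221.85), np.float64(320.88)), 121), ((np.float64(320.84), np.float64(320.14)), 180), ((np.float64(277.91), np.float64(323.0)), 43), ((np.float64(227.3), np.float64(397.5)), 599), ((np.float64(187.47), np.float64(402.38)), 68), ((np.float64(204.0), np.float64(414.63)), 46), ((np.float64(168.28), np.float64(416.53)), 32)]
(255, 196) [151 161 165] [ 21  22 165]
(275, 255) [ 99 123 137] [ 19  71 137]
(200, 320) [ 62 102 156] [ 13 154 156]
```

View pics/tc.png

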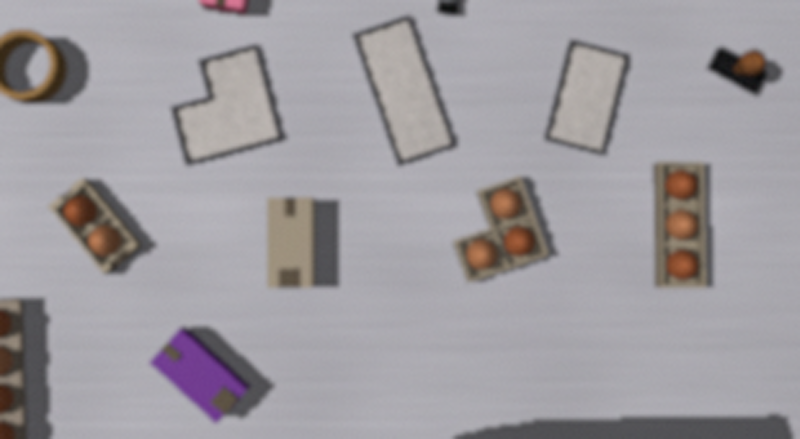

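View pics/sc.png

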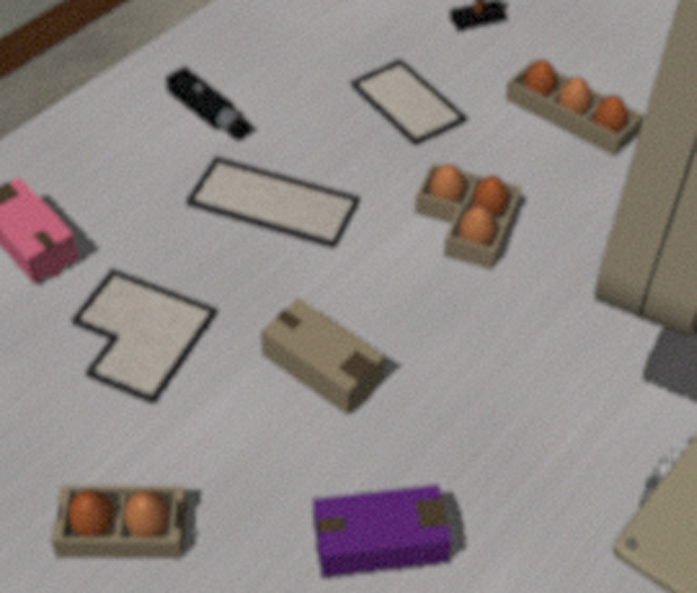

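```bash
cat > meas.py <<'E'
from h import *
t=cam("top");s=cam("side")
A=lambda v:np.round(np.degrees(v),1)
def base(c):
    im=cv2.GaussianBlur(c["pixels"],(3,3),0).astype(int);b,g,r=im[...,0],im[...,1],im[...,2]
    return ((r-b)>3)&(b>120)&((r-b)<35)
def rect(c,m,near,z):
    n,l,st,ce=cv2.connectedComponentsWithStats(m.astype(np.uint8))
    i=l[near[1],near[0]]; assert i
    k=max(cv2.findContours((l==i).astype(np.uint8),cv2.RETR_EXTERNAL,cv2.CHAIN_APPROX_NONE)[0],key=len)[:,0]
    w=plane(c,k,z)*1000; return cv2.minAreaRect(w.astype(np.float32)),ce[i],w
mt,ms=base(t),base(s)
for n,pt,ps in(("row",(286,180),(255,197)),("cor",(225,190),(207,255)),("pair",(357,183),(308,158))):
    a=rect(t,mt,pt,3e-3);b=rect(s,ms,ps,3e-3)
    print(n,"frame top",np.round(a[0][0],1),np.round(a[0][1],1),round(a[0][2],1),"side",np.round(b[0][0],1),np.round(b[0][1],1),round(b[0][2],1))
    p,e=tri(t,a[1],s,b[1]);print("  tri",np.round(p*1000,1),round(e*1000,1))
    if n=="cor":
        for q in(a,b): print("  L corners",[np.round(v[0],1).tolist() for v in cv2.approxPolyDP(q[2].astype(np.float32)[:,None],9,True)])
E={"row":[((393.51,216.22),(359.03,150.05)),((393.71,231.62),(372.55,156.79)),((393.89,247.03),(386.24,163.98))],
"pair":[((160.25,226.28),(184.5,318.61)),((169.73,238.03),(205.9,318.83))],"cor":[((325.37,223.33),(322.96,190.79))]}
for n,v in E.items():
    for a,b in v:
        p,e=tri(t,a,s,b);print(n,"egg",np.round(p*1000,1),round(e*1000,1))
for p in((330.64,238.07),(316,243.21),(325.37,223.33)): print("L eggs @40",np.round(plane(t,p,.04)*1000,1))
# carrier silhouettes from the top (centre of a prism outline ~ mid height)
h=cv2.cvtColor(t["pixels"],cv2.COLOR_BGR2HSV).astype(int);m=((h[...,0]<28)|(h[...,0]>172))&(h[...,1]>32)&(h[...,2]>45)
m=cv2.morphologyEx(m.astype(np.uint8),cv2.MORPH_CLOSE,np.ones((3,3)))
for n,p,z in(("row",(394,232),.015),("pair",(168,232),.015),("cor",(330,238),.015),("lid",(243,238),.024)):
    r=rect(t,m,p,z);print(n,"top rect",np.round(r[0][0],1),np.round(r[0][1],1),round(r[0][2],1))
# lid strips
for c,n,lo,hi in((t,"t",(225,215),(262,262)),(s,"s",(248,232),(305,282))):
    g=cv2.resize(c["pixels"][lo[1]:hi[1],lo[0]:hi[0]],None,fx=10,fy=10,interpolation=cv2.INTER_CUBIC)
    cv2.imwrite(f"pics/lid_{n}.png",g)
def crop(c,x,y,w,f): return cv2.resize(c["pixels"][y:y+w,x:x+w],(f,f),interpolation=cv2.INTER_CUBIC)
cv2.imwrite("pics/pp.png",np.vstack([np.hstack([crop(t,143,208,48,295),crop(s,166,290,60,295)]),np.hstack([crop(t,222,215,48,295),crop(s,247,228,60,295)])]))
Rm=R.from_rotvec(robot.read_state()["orientation"]).as_matrix();print(np.round(Rm,3))
E
python3 meas.py
```

```text
row frame top [628.5 -18.4] [172.5  69.8] 18.6 side [628.2 -21. ] [165.1  61.1] 19.3
  tri [626.7 -19.6   4.1] 2.6
cor frame top [611.  217.2] [121.  117.5] 14.5 side [610.3 215.3] [113.3 113.1] 15.0
  tri [604.4 207.5   1.5] 1.8
  L corners [[681.9000244140625, 180.3000030517578], [668.7000122070312, 230.6999969482422], [621.2999877929688, 226.89999389648438], [604.7000122070312, 270.3999938964844], [540.7999877929688, 253.0], [570.4000244140625, 149.6999969482422]]
  L corners [[677.0999755859375, 177.8000030517578], [665.4000244140625, 228.60000610351562], [618.5999755859375, 224.5], [600.5, 269.3999938964844], [542.9000244140625, 253.3000030517578], [573.2999877929688, 149.6999969482422]]
pair frame top [ 618.  -254.4] [ 68.9 126.2] 74.5 side [ 618.4 -257.5] [ 61.  115.1] 74.5
  tri [ 616.5 -255.1    4.4] 1.5
row egg [ 501.  -365.3   32.9] 2.2
row egg [ 451.1 -364.7   33.3] 2.5
row egg [ 401.6 -364.2   32.4] 2.2
pair egg [471.9 392.8  30.9] 2.0
pair egg [433.8 361.3  31.5] 1.2
cor egg [ 478.8 -144.8   32.8] 2.7
L eggs @40 [[ 432.  -159.7]]
L eggs @40 [[ 415.7 -112.4]]
L eggs @40 [[ 479.6 -143.3]]
row top rect [ 453.3 -368. ] [154.4  61. ] 0.6
pair top rect [454.9 376.4] [114.3  57. ] 39.9
cor top rect [ 447.1 -132.8] [103.5 106.7] 18.9
lid top rect [432.1 125.7] [107.6  55.7] 0.1
[[ 0.962  0.272 -0.   ]
 [ 0.272 -0.962  0.001]
 [ 0.    -0.001 -1.   ]]
```

View pics/pp.png

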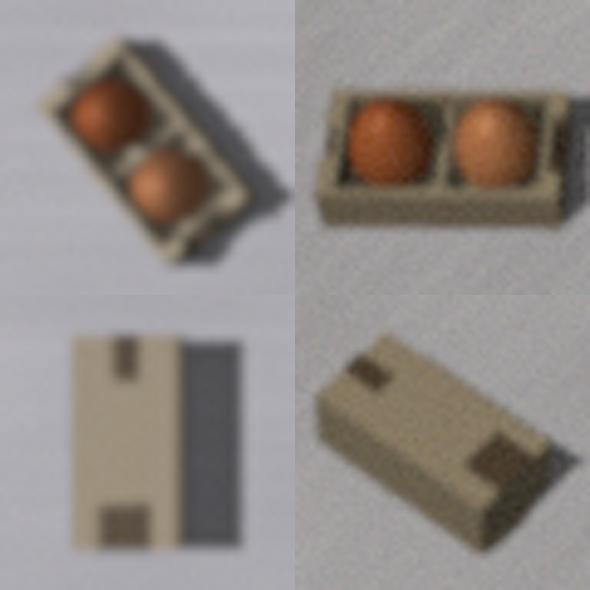

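The crops show that the pair's wide notch is at its light-egg end, and the lid's wide strip is at the end toward the robot. Starting with the row carrier.

```bash
cat > nx.py <<'E'
# usage: nx.py x y z psi (mm, deg): shift in present tool axes, turn about tool z
import sys
from h import *
s=robot.read_state();M=R.from_rotvec(s["orientation"]).as_matrix()
x,y,z,p=map(float,sys.argv[1:5]);psi=np.degrees(np.arctan2(M[1,0],M[0,0]))
d=np.array([x,y,z])-s["tool_pos"]*1000
a=np.radians(p);N=np.array([[np.cos(a),np.sin(a),0],[np.sin(a),-np.cos(a),0],[0,0,-1]])
print("t",round(s["t"],2),"pos",np.round(s["tool_pos"]*1000,1),"psi",round(psi,2),"open",round(s["opening"]*1000,1),"F",np.round(s["force"],1),"now-axes",np.round(M.T@d,1),"after-turn axes",np.round(N.T@d,1),"turn",round(psi-p,2))
E
python3 nx.py 451.5 -365 120 0
```

```text
t 0.3 pos [ 163.4 -577.1  218.3] psi 15.8 open 93.0 F [ 0.7  0.2 -0.2] now-axes [ 335.  -125.6   98.4] after-turn axes [ 288.1 -212.1   98.3] turn 15.8
```

{"name": "play_rows", "arguments": {
  "deltas": [0,0,0,7,93,0,0,0,7,93,0,0,0,1.8,93,36,-26,0,0,93,36,-26,0,0,93,36,-26,0,0,93,36,-26,10,0,93,36,-26,20,0,93,36,-26,30,0,93,36,-26,30,0,93],
  "newtons": 20
}}

```text
t: 1.13
tool_pos: [0.3862, -0.4168, 0.1459]
orientation: [3.14, 0.001, 0.002]
force: [0.6, -0.6, -0.8]
opening: 0.0931
gripper_force: 0.0
```

```bash
python3 nx.py 451.5 -365 60 0
```

```text
t 1.13 pos [ 386.2 -416.8  145.9] psi 0.02 open 93.1 F [ 0.6 -0.6 -0.8] now-axes [ 65.2 -51.9  85.9] after-turn axes [ 65.3 -51.8  85.9] turn 0.02
```

{"name": "play_rows", "arguments": {
  "deltas": [18,-15,25,0,93,18,-15,25,0,93,0,0,20,0,93,0,0,18,0,93,0,0,14,0,93,0,0,10,0,93,0,0,6.5,0,93,0,0,0,0,93]
}}

```text
t: 1.8
tool_pos: [0.4203, -0.3868, 0.0291]
orientation: [-3.139, -0.001, 0.002]
force: [-8.6, 10.1, 21.4]
opening: 0.0931
gripper_force: 22.2
```

```bash
python3 nx.py 451.5 -365 9.5 0; python3 - <<'E'
from h import *
t=cam("top");s=cam("side")
a=cv2.resize(t["pixels"][190:270,350:450],(400,320));b=cv2.resize(s["pixels"][110:190,330:430],(400,320))
cv2.imwrite("pics/g1.png",np.hstack([a,b]))
E
```

```text
t 1.8 pos [ 420.3 -386.8   29.1] psi 0.02 open 93.1 F [-8.6 10.1 21.4] now-axes [ 31.3 -21.7  19.6] after-turn axes [ 31.2 -21.8  19.6] turn 0.02
```

View pics/g1.png

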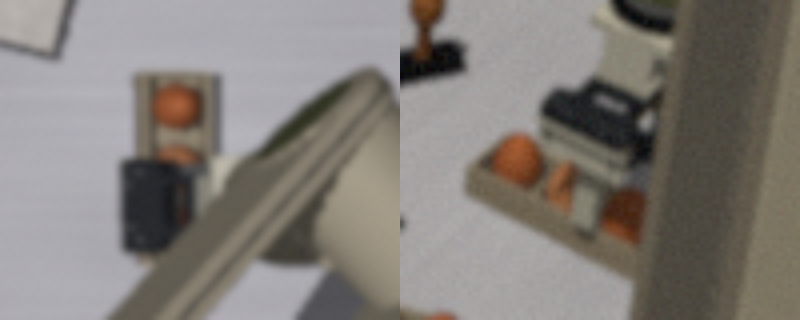

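The view shows that the fingers came down early and off-centre, about 31 mm short in x and 22 mm in y, with one finger on the wall. The last row's lag was dropped between the two calls. Lifting, then correcting.

{"name": "play_rows", "arguments": {
  "deltas": [0,0,-20,0,93,0,0,-25,0,93,0,0,0,0,93,0,0,0,0,93,16,-11,0,0,93,15,-11,0,0,93,0,0,0,0,93,0,0,0,0,93]
}}

```text
t: 2.57
tool_pos: [0.4513, -0.3649, 0.0712]
orientation: [-3.141, -0.002, 0.002]
force: [1.3, -0.6, -0.2]
opening: 0.0929
gripper_force: 0.0
```

```bash
python3 nx.py 451.5 -365 9.5 0; cat > eggs.py <<'E'
import sys
from h import *
def eggs(c,x0,y0,x1,y1,lo=25):
    h=cv2.cvtColor(c["pixels"],cv2.COLOR_BGR2HSV).astype(int);m=((h[...,0]<14)|(h[...,0]>172))&(h[...,1]>110)&(h[...,2]>50)
    k=np.zeros_like(m);k[y0:y1,x0:x1]=m[y0:y1,x0:x1]
    return blobs(k,lo,500)
if __name__=="__main__":
    c=cam(sys.argv[1])
    for (u,v),a in eggs(c,*map(int,sys.argv[2:6])): print(round(float(u),1),round(float(v),1),a,np.round(plane(c,(u,v),.033)*1000,1))
E
python3 eggs.py top 350 190 450 270;python3 eggs.py side 340 130 420 180; 
```

```text
t 2.57 pos [ 451.3 -364.9   71.2] psi 0.09 open 92.9 F [ 1.3 -0.6 -0.2] now-axes [ 0.2  0.1 61.7] after-turn axes [ 0.2  0.1 61.7] turn 0.09
393.1 215.2 83 [[ 505.1 -363.5]]
357.9 149.8 97 [[ 503.6 -364.7]]
372.9 157.0 91 [[ 448.9 -365.5]]
385.7 163.3 125 [[ 403.3 -365.9]]
```

{"name": "play_rows", "arguments": {
  "deltas": [0,0,20,0,93,0,0,20,0,93,0,0,12,0,93,0,0,9.7,0,93,0,0,0,0,93,0,0,0,0,50,0,0,0,0,50,0,0,0,0,50,0,0,0,0,50,0,0,0,0,50],
  "newtons": 20
}}

```text
t: 3.5
tool_pos: [0.452, -0.3661, 0.0114]
orientation: [3.141, 0.0, 0.002]
force: [0.4, -0.3, -0.6]
opening: 0.0643
gripper_force: 0.0
```

```bash
python3 nx.py 451.5 -365 9.5 0
```

```text
t 3.5 pos [ 452.  -366.1   11.4] psi 0.01 open 64.3 F [ 0.4 -0.3 -0.6] now-axes [-0.5 -1.1  1.9] after-turn axes [-0.5 -1.1  1.9] turn 0.01
```

{"name": "play_rows", "arguments": {
  "deltas": [0,0,0,0,50,0,0,0,0,50,0,0,0,0,50,0,0,0,0,50,0,0,-10,0,50,0,0,-20,0,50,0,0,-20,0,50,0,0,0,0,50,0,0,0,0,50]
}}

```text
t: 4.25
tool_pos: [0.4522, -0.3664, 0.0617]
orientation: [3.14, 0.0, 0.003]
force: [0.4, -0.4, -1.4]
opening: 0.0555
gripper_force: 20.0
```

```bash
python3 nx.py 627.5 -19.6 60 18.6; python3 eggs.py top 350 190 450 270;python3 eggs.py side 330 110 420 180
```

```text
t 4.25 pos [ 452.2 -366.4   61.7] psi 0.01 open 55.5 F [ 0.4 -0.4 -1.4] now-axes [ 175.3 -346.7    1.4] after-turn axes [ 276.7 -272.7    1.7] turn -18.59
397.0 213.7 83 [[ 510.2 -376.2]]
336.0 113.3 27 [[ 669.5 -479.4]]
377.5 145.3 59 [[ 468.7 -423.6]]
387.8 150.6 114 [[ 430.  -422.5]]
```

{"name": "play_rows", "arguments": {
  "deltas": [0,0,-13,-6.2,50,0,0,-13,-6.2,50,0,0,-13,-6.2,50,26,-26,0,0,50,26,-26,0,0,50,26,-26,0,0,50,26,-26,0,0,50,26,-26,0,0,50,0,0,0,0,50,0,0,0,0,50]
}}

```text
t: 5.18
tool_pos: [0.5328, -0.1985, 0.0976]
orientation: [-3.098, -0.513, 0.004]
force: [-0.3, -0.3, -2.5]
opening: 0.0555
gripper_force: 20.0
```

{"name": "play_rows", "arguments": {
  "deltas": [26,-26,0,0,50,26,-26,0,0,50,26,-26,0,0,50,26,-26,0,0,50,26,-26,0,0,50,16.7,-12.7,0,0,50,0,0,0,0,50,0,0,0,0,50,0,0,0,0,50]
}}

```text
t: 5.93
tool_pos: [0.6257, -0.0204, 0.0983]
orientation: [3.1, 0.506, -0.004]
force: [-0.6, -0.0, -2.6]
opening: 0.0559
gripper_force: 20.0
```

```bash
python3 nx.py 627.5 -19.6 12.5 18.6; python3 - <<'E'
from h import *
t=cam("top");s=cam("side")
a=cv2.resize(t["pixels"][130:230,240:340],(400,400));b=cv2.resize(s["pixels"][130:230,210:310],(400,400))
cv2.imwrite("pics/p1.png",np.hstack([a,b]))
E
```

```text
t 5.93 pos [625.7 -20.4  98.3] psi 18.55 open 55.9 F [-0.6 -0.  -2.6] now-axes [ 2.2 -0.2 85.8] after-turn axes [ 2.  -0.2 85.8] turn -0.05
```

View pics/p1.png

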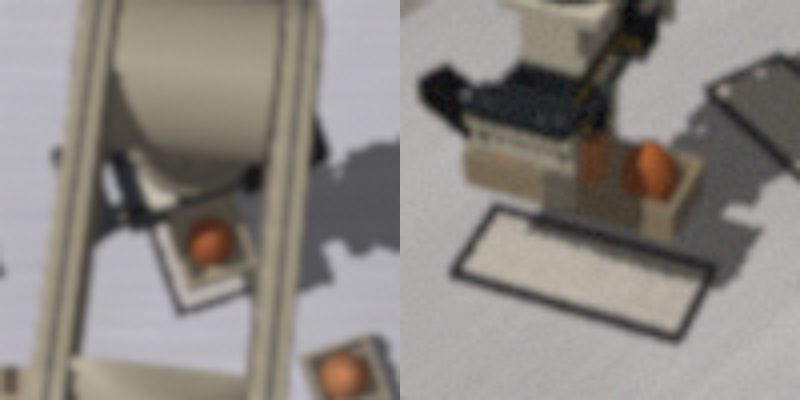

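The carrier hangs level over the row frame and parallel to it: the egg is at (210,240) in the left crop and the frame below the carrier in the right one. Lowering.

{"name": "play_rows", "arguments": {
  "deltas": [2,0,20,0,50,0,0,20,0,50,0,0,18,0,50,0,0,10,0,50,0,0,5,0,50,0,0,3,0,50,0,0,0,0,50,0,0,0,0,50]
}}

```text
t: 6.7
tool_pos: [0.6294, -0.0186, 0.0247]
orientation: [3.1, 0.507, 0.002]
force: [-0.0, -0.1, -2.0]
opening: 0.0561
gripper_force: 20.0
```

```bash
python3 nx.py 627.5 -19.6 14 18.6; python3 eggs.py top 240 140 330 220;python3 eggs.py side 210 150 310 230
```

```text
t 6.7 pos [629.4 -18.6  24.7] psi 18.58 open 56.1 F [-0.  -0.1 -2. ] now-axes [-2.1  0.3 10.6] after-turn axes [-2.1  0.3 10.7] turn -0.02
291.0 191.8 97 [[583.3 -33.3]]
257.5 188.8 45 [[626.1 -28.8]]
270.5 191.7 153 [[589.7 -44.2]]
```

{"name": "play_rows", "arguments": {
  "deltas": [-1.5,0,3,0,50,0,0,3,0,50,0,0,2,0,50,0,0,1.5,0,50,0,0,0,0,50,0,0,0,0,50]
}}

```text
t: 7.3
tool_pos: [0.6271, -0.0187, 0.014]
orientation: [-3.1, -0.508, 0.0]
force: [-1.6, -0.3, 0.3]
opening: 0.0559
gripper_force: 20.0
```

{"name": "play_rows", "arguments": {
  "deltas": [0,0,0,0,64,0,0,0,0,72,0,0,0,0,72,0,0,0,0,72,0,0,0,0,72,0,0,-15,0,72,0,0,-30,0,93,0,0,-40,0,93,0,0,-10,0,93,0,0,0,0,93]
}}

```text
t: 8.13
tool_pos: [0.6308, -0.0192, 0.1148]
orientation: [3.098, 0.507, 0.014]
force: [0.8, -0.2, -0.2]
opening: 0.0916
gripper_force: 0.0
```

```bash
python3 nx.py 467.8 -123.8 100 19; python3 eggs.py top 240 140 345 270;python3 eggs.py side 210 150 310 230
```

```text
t 8.13 pos [630.8 -19.2 114.8] psi 18.6 open 91.6 F [ 0.8 -0.2 -0.2] now-axes [-188.    47.1   13.4] after-turn axes [-188.2   45.9   14.8] turn -0.4
287.0 181.1 34 [[618.5 -20.4]]
290.7 192.8 101 [[580.  -32.2]]
325.4 223.4 103 [[ 479.6 -144.1]]
330.6 238.1 102 [[ 432.1 -160.4]]
316.0 243.2 100 [[ 415.7 -113. ]]
239.1 185.7 141 [[675.6  -3.6]]
254.9 190.2 122 [[628.1 -19.6]]
270.9 194.8 148 [[580.7 -35.5]]
```

{"name": "play_rows", "arguments": {
  "deltas": [0,0,0,-0.4,93,-30,11,0,0,93,-30,11,0,0,93,-30,11,0,0,93,-30,11,0,0,93,-30,11,0,0,93,-30,11,0,0,93,-7.7,3.5,20,0,93,0,0,20,0,93,0,0,0,0,93]
}}

```text
t: 9.07
tool_pos: [0.4679, -0.1446, 0.0636]
orientation: [-3.094, -0.516, 0.012]
force: [-1.0, 0.0, -0.7]
opening: 0.0927
gripper_force: 0.0
```

```bash
python3 nx.py 476 -146 10.5 19
```

```text
t 9.07 pos [ 467.9 -144.6   63.6] psi 18.93 open 92.7 F [-1.   0.  -0.7] now-axes [ 7.6  4.3 53. ] after-turn axes [ 7.2  4.  53.1] turn -0.07
```

{"name": "play_rows", "arguments": {
  "deltas": [7.3,4,0,0,93,0,0,0,0,93,0,0,0,0,93,0,0,0,0,93]
}}

```text
t: 9.4
tool_pos: [0.4817, -0.147, 0.07]
orientation: [3.098, 0.52, 0.002]
force: [-0.1, -1.2, -0.5]
opening: 0.093
gripper_force: 0.0
```

```bash
python3 nx.py 476 -146 10.5 19
```

```text
t 9.4 pos [ 481.7 -147.    70. ] psi 19.06 open 93.0 F [-0.1 -1.2 -0.5] now-axes [-5.1 -2.8 59.5] after-turn axes [-5.  -2.8 59.5] turn 0.06
```

{"name": "play_rows", "arguments": {
  "deltas": [-5,-2.8,0,0,93,0,0,12,0,93,0,0,12,0,93,0,0,12,0,93,0,0,8,0,93,0,0,6,0,93,0,0,0,0,93,0,0,0,0,93,0,0,0,0,93]
}}

```text
t: 10.15
tool_pos: [0.4753, -0.1461, 0.0193]
orientation: [3.098, 0.518, 0.001]
force: [0.5, -0.3, 0.2]
opening: 0.0931
gripper_force: 0.0
```

```bash
python3 nx.py 476 -146 10.5 19
```

```text
t 10.15 pos [ 475.3 -146.1   19.3] psi 19.0 open 93.1 F [ 0.5 -0.3  0.2] now-axes [0.7 0.1 8.8] after-turn axes [0.7 0.1 8.8] turn -0.0
```

{"name": "play_rows", "arguments": {
  "deltas": [0.5,0,5,0,93,0,0,4,0,93,0,0,0,0,50,0,0,0,0,50,0,0,0,0,50,0,0,0,0,50,0,0,0,0,50,0,0,0,0,50,0,0,0,0,50,0,0,0,0,50],
  "newtons": 45
}}

```text
t: 10.98
tool_pos: [0.4756, -0.146, 0.0102]
orientation: [3.098, 0.518, 0.001]
force: [-0.3, -0.8, 0.0]
opening: 0.0556
gripper_force: 45.0
```

{"name": "play_rows", "arguments": {
  "deltas": [0,0,0,0,50,0,0,0,0,50,0,0,0,0,50,0,0,-5,0,50,0,0,-10,0,50,0,0,-15,0,50,0,0,0,0,50,0,0,0,0,50,0,0,0,0,50]
}}

```text
t: 11.73
tool_pos: [0.4753, -0.1458, 0.0399]
orientation: [3.098, 0.519, 0.0]
force: [-0.7, 0.0, -2.5]
opening: 0.0556
gripper_force: 45.0
```

```bash
python3 nx.py 476 -146 10.5 19; python3 - <<'E'
from h import *
t=cam("top");s=cam("side")
a=cv2.resize(t["pixels"][190:280,280:370],(400,400));b=cv2.resize(s["pixels"][150:250,290:390],(400,400))
cv2.imwrite("pics/g2.png",np.hstack([a,b]))
E
python3 eggs.py top 290 200 370 270;python3 eggs.py side 290 150 370 230
```

```text
t 11.73 pos [ 475.3 -145.8   39.9] psi 19.0 open 55.6 F [-0.7  0.  -2.5] now-axes [ 0.6  0.4 29.4] after-turn axes [ 0.6  0.4 29.4] turn 0.0
331.9 240.3 62 [[ 425.  -164.4]]
317.3 244.5 78 [[ 411.4 -117.2]]
338.4 194.6 311 [[ 434.7 -161.6]]
```

View pics/g2.png

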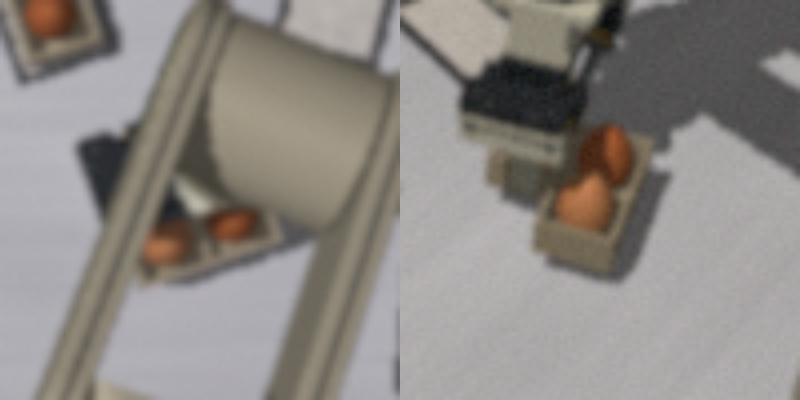

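```bash
python3 - <<'E'
from h import *
t=cam("top");s=cam("side")
for z in(.033,.053,.058,.063): print(z,np.round(proj(s,[[.4313,-.1611,z],[.415,-.1139,z]]),1).tolist())
h=cv2.cvtColor(s["pixels"],cv2.COLOR_BGR2HSV).astype(int);m=((h[...,0]<14)|(h[...,0]>172))&(h[...,1]>110)&(h[...,2]>50)
k=np.zeros(m.shape,np.uint8);k[150:230,290:370]=m[150:230,290:370]
d=cv2.distanceTransform(k,cv2.DIST_L2,5)
print(blobs(d>3.5,3))
E
```

```text
0.033 [[339.3, 195.3], [334.3, 207.1]]
0.053 [[340.0, 190.3], [335.0, 202.1]]
0.058 [[340.2, 189.0], [335.2, 200.8]]
0.063 [[340.4, 187.7], [335.3, 199.6]]
[((np.float64(338.67), np.float64(194.19)), 94)]
```

{"name": "play_rows", "arguments": {
  "deltas": [0,0,-15,1.9,50,0,0,-20,1.9,50,0,0,-20,0,50,0,0,-10,0,50,0,0,-5,0,50,0,0,0,0,50,0,0,0,0,50]
}}

```text
t: 12.62
tool_pos: [0.4751, -0.1457, 0.1092]
orientation: [-3.114, -0.416, 0.001]
force: [-0.7, -0.9, -1.8]
opening: 0.0556
gripper_force: 45.0
```

```bash
python3 nx.py 638.3 198.1 110 15.2
```

```text
t 12.62 pos [ 475.1 -145.7  109.2] psi 15.21 open 55.6 F [-0.7 -0.9 -1.8] now-axes [ 247.7 -289.    -0.8] after-turn axes [ 247.7 -289.    -0.8] turn 0.01
```

{"name": "play_rows", "arguments": {
  "deltas": [12,-14,0,0,50,20,-23,0,0,50,24,-28,0,0,50,24,-28,0,0,50,24,-28,0,0,50,24,-28,0,0,50,24,-28,0,0,50,24,-28,0,0,50,24,-28,0,0,50,20,-23,0,0,50]
}}

```text
t: 13.45
tool_pos: [0.62, 0.1613, 0.1077]
orientation: [-3.114, -0.417, 0.004]
force: [0.5, -0.6, -1.8]
opening: 0.0558
gripper_force: 45.0
```

{"name": "play_rows", "arguments": {
  "deltas": [12,-15,0,0,50,8,-10,0,0,50,0,0,0,0,50,0,0,0,0,50,0,0,0,0,50,0,0,0,0,50]
}}

```text
t: 13.95
tool_pos: [0.6327, 0.187, 0.1093]
orientation: [3.114, 0.414, -0.002]
force: [-0.5, -1.0, -2.8]
opening: 0.0559
gripper_force: 45.0
```

```bash
python3 nx.py 638.3 198.1 12.5 15.2; python3 - <<'E'
from h import *
t=cam("top");s=cam("side")
a=cv2.resize(t["pixels"][140:230,180:270],(400,400));b=cv2.resize(s["pixels"][190:290,160:260],(400,400))
cv2.imwrite("pics/p2.png",np.hstack([a,b]))
E
python3 eggs.py top 180 140 270 230 ;python3 eggs.py side 160 190 260 300
```

```text
t 13.95 pos [632.7 187.  109.3] psi 15.14 open 55.9 F [-0.5 -1.  -2.8] now-axes [ 8.4 -9.2 96.8] after-turn axes [ 8.3 -9.2 96.8] turn -0.06
218.7 188.0 26 [[596.9 203.3]]
206.6 191.3 112 [[586.5 242.9]]
254.4 192.9 58 [[621.9 -10.6]]
198.5 206.8 105 [[703.4 131.4]]
207.8 218.4 413 [[652. 145.]]
167.1 217.7 167 [[738.3 215.6]]
```

View pics/p2.png

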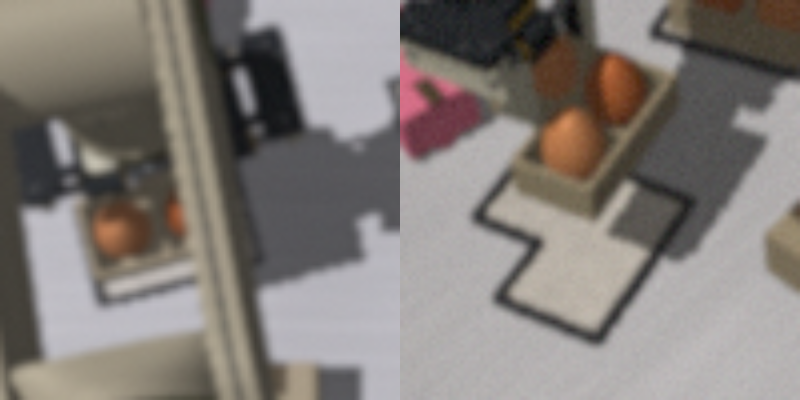

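Carrier is over the L frame, oriented correctly and nearly level. Correcting the 8/-9 mm remainder and lowering.

{"name": "play_rows", "arguments": {
  "deltas": [5,-5,10,0,50,3.3,-4.2,18,0,50,0,0,18,0,50,0,0,14,0,50,0,0,8,0,50,0,0,5,0,50,0,0,0,0,50,0,0,0,0,50,0,0,0,0,50]
}}

```text
t: 14.9
tool_pos: [0.6398, 0.1995, 0.0383]
orientation: [-3.114, -0.415, -0.003]
force: [0.8, 0.1, -2.0]
opening: 0.0559
gripper_force: 45.0
```

```bash
python3 nx.py 638.3 198.1 13.5 15.2; python3 eggs.py top 180 140 270 230
```

```text
t 14.9 pos [639.8 199.5  38.3] psi 15.2 open 55.9 F [ 0.8  0.1 -2. ] now-axes [-1.9  0.9 24.8] after-turn axes [-1.8  0.9 24.8] turn -0.0
206.8 191.8 99 [[584.8 242.1]]
```

{"name": "play_rows", "arguments": {
  "deltas": [-1.8,0.9,6,0,50,0,0,5,0,50,0,0,4,0,50,0,0,3,0,50,0,0,0,0,50,0,0,0,0,50]
}}

```text
t: 15.45
tool_pos: [0.637, 0.1979, 0.0185]
orientation: [3.114, 0.416, -0.001]
force: [-0.0, 0.2, -2.0]
opening: 0.0557
gripper_force: 45.0
```

{"name": "play_rows", "arguments": {
  "deltas": [0,0,1.5,0,50,0,0,1.5,0,50,0,0,1.5,0,50,0,0,0,0,50,0,0,0,0,50]
}}

```text
t: 15.87
tool_pos: [0.6373, 0.198, 0.0144]
orientation: [-3.114, -0.416, 0.0]
force: [0.3, 0.6, -1.3]
opening: 0.0561
gripper_force: 45.0
```

```bash
python3 nx.py 638.3 198.1 13.5 15.2
```

```text
t 15.87 pos [637.3 198.   14.4] psi 15.2 open 56.1 F [ 0.3  0.6 -1.3] now-axes [1.  0.1 0.9] after-turn axes [1.  0.1 0.9] turn 0.0
```

{"name": "play_rows", "arguments": {
  "deltas": [0.8,0,0.6,0,50,0,0,0.4,0,50,0,0,0,0,50,0,0,0,0,59,0,0,0,0,64,0,0,0,0,72,0,0,0,0,72,0,0,0,0,72,0,0,0,0,72,0,0,-5,0,72]
}}

```text
t: 16.7
tool_pos: [0.6373, 0.198, 0.0175]
orientation: [3.114, 0.415, -0.003]
force: [-0.4, 0.1, -0.3]
opening: 0.0718
gripper_force: 0.0
```

{"name": "play_rows", "arguments": {
  "deltas": [0,0,-15,0,72,0,0,-30,0,80,0,0,-35,0,93,0,0,-15,0,93,0,0,0,24,93,0,0,0,0,93]
}}

```text
t: 17.2
tool_pos: [0.6401, 0.1986, 0.1177]
orientation: [-3.134, -0.211, -0.009]
force: [0.0, 0.5, -0.0]
opening: 0.0929
gripper_force: 0.0
```

```bash
python3 nx.py 453.5 376.7 70 39.6;python3 eggs.py top 180 140 270 230 ;python3 eggs.py side 160 210 260 300; python3 eggs.py top 145 215 185 250 
```

```text
t 17.2 pos [640.1 198.6 117.7] psi 7.69 open 92.9 F [ 0.   0.5 -0. ] now-axes [-161.4 -201.4   46.9] after-turn axes [ -30.3 -256.2   47.7] turn -31.91
208.7 193.1 101 [[580.3 235.8]]
164.7 218.9 104 [[740.  222.7]]
195.7 232.1 160 [[640.9 199.8]]
207.3 244.6 387 [[587.  209.3]]
160.1 226.3 112 [[472.4 393.4]]
167.2 238.9 49 [[431.6 369.5]]
```

{"name": "play_rows", "arguments": {
  "deltas": [0,0,0,-6.4,93,0,0,0,-6.4,93,0,0,0,-6.4,93,0,0,0,-6.4,93,0,0,0,-6.3,93,-2,-20,0,0,93,-4,-30,0,0,93,-4,-30,0,0,93,-4,-30,0,0,93,-4,-30,0,0,93]
}}

```text
t: 18.18
tool_pos: [0.5326, 0.2942, 0.1123]
orientation: [2.951, 1.077, -0.004]
force: [-0.8, 1.5, -0.4]
opening: 0.0931
gripper_force: 0.0
```

{"name": "play_rows", "arguments": {
  "deltas": [-4,-30,0,0,93,-4,-30,10,0,93,-2,-25,15,0,93,0,-15,10,0,93,0,0,0,0,93,0,0,0,0,93,0,0,0,0,93]
}}

```text
t: 18.77
tool_pos: [0.4631, 0.3637, 0.0785]
orientation: [2.951, 1.075, -0.0]
force: [0.8, 0.1, 0.1]
opening: 0.0932
gripper_force: 0.0
```

```bash
python3 nx.py 453.5 376.7 10.5 39.6
```

```text
t 18.77 pos [463.1 363.7  78.5] psi 40.02 open 93.2 F [0.8 0.1 0.1] now-axes [  1.1 -16.1  68. ] after-turn axes [  0.9 -16.1  68. ] turn 0.42
```

{"name": "play_rows", "arguments": {
  "deltas": [0.9,-10,0,0.4,93,0,-6.1,0,0,93,0,0,12,0,93,0,0,15,0,93,0,0,15,0,93,0,0,8,0,93,0,0,6,0,93,0,0,3,0,93,0,0,0,0,93,0,0,0,0,93]
}}

```text
t: 19.6
tool_pos: [0.4534, 0.3774, 0.02]
orientation: [-2.956, -1.063, -0.001]
force: [0.1, 0.3, 0.6]
opening: 0.0927
gripper_force: 0.0
```

```bash
python3 nx.py 453.5 376.7 10.5 39.6
```

```text
t 19.6 pos [453.4 377.4  20. ] psi 39.54 open 92.7 F [0.1 0.3 0.6] now-axes [-0.4  0.6  9.5] after-turn axes [-0.3  0.6  9.5] turn -0.06
```

{"name": "play_rows", "arguments": {
  "deltas": [0,0.5,5,0,93,0,0,4.5,0,93,0,0,0,0,50,0,0,0,0,50,0,0,0,0,50,0,0,0,0,50,0,0,0,0,50,0,0,0,0,50,0,0,0,0,50,0,0,0,0,50],
  "newtons": 25
}}

```text
t: 20.43
tool_pos: [0.4535, 0.3769, 0.0102]
orientation: [-2.956, -1.063, -0.0]
force: [0.1, -0.7, -0.2]
opening: 0.0559
gripper_force: 25.0
```

{"name": "play_rows", "arguments": {
  "deltas": [0,0,0,0,50,0,0,0,0,50,0,0,-10,0,50,0,0,-25,0,50,0,0,-30,0,50,0,0,-25,0,50,0,0,-10,0,50,0,0,0,0,50,0,0,0,0,50,0,0,0,0,50]
}}

```text
t: 21.27
tool_pos: [0.4522, 0.376, 0.1079]
orientation: [2.956, 1.062, -0.005]
force: [0.1, -0.8, -2.4]
opening: 0.0556
gripper_force: 25.0
```

```bash
python3 nx.py 617.4 -255.8 110 -15.5; python3 eggs.py side 150 270 260 350;python3 eggs.py top 130 205 185 260
```

```text
t 21.27 pos [452.2 376.  107.9] psi 39.54 open 55.6 F [ 0.1 -0.8 -2.4] now-axes [-274.8  592.4   -1.4] after-turn axes [328.  564.7  -2.1] turn 55.04
204.1 296.6 167 [[478.5 323.3]]
153.5 223.9 33 [[480.3 414.9]]
162.4 238.7 88 [[432.3 385.1]]
```

{"name": "play_rows", "arguments": {
  "deltas": [0,0,0,6.9,50,0,0,0,6.9,50,0,0,0,6.9,50,0,0,0,6.9,50,0,0,0,6.9,50,0,0,0,6.9,50,0,0,0,6.9,50,0,0,0,6.7,50,0,0,0,0,50,0,0,0,0,50]
}}

```text
t: 22.2
tool_pos: [0.4526, 0.3763, 0.1086]
orientation: [3.112, -0.417, -0.003]
force: [0.1, 0.2, -1.8]
opening: 0.0557
gripper_force: 25.0
```

{"name": "play_rows", "arguments": {
  "deltas": [10,18,0,0,50,15,26,0,0,50,18,31,0,0,50,18,31,0,0,50,18,31,0,0,50,18,31,0,0,50,18,31,0,0,50,18,31,0,0,50,18,31,0,0,50,18,31,0,0,50]
}}

```text
t: 23.03
tool_pos: [0.5382, 0.0486, 0.1096]
orientation: [3.114, -0.415, -0.001]
force: [0.1, 0.5, -2.0]
opening: 0.0558
gripper_force: 25.0
```

{"name": "play_rows", "arguments": {
  "deltas": [18,31,0,0,50,18,31,0,0,50,18,31,0,0,50,18,31,0,0,50,18,31,0,0,50,18,31,0,0,50,12,20,0,0,50,6,10,0,0,50,0,0,0,0,50,0,0,0,0,50]
}}

```text
t: 23.87
tool_pos: [0.6018, -0.1911, 0.1093]
orientation: [-3.112, 0.421, 0.002]
force: [-0.4, -0.2, -1.7]
opening: 0.0557
gripper_force: 25.0
```

```bash
python3 nx.py 617.4 -255.8 110 -15.5
```

```text
t 23.87 pos [ 601.8 -191.1  109.3] psi -15.39 open 55.7 F [-0.4 -0.2 -1.7] now-axes [32.2 58.3 -0.8] after-turn axes [32.3 58.2 -0.7] turn 0.11
```

{"name": "play_rows", "arguments": {
  "deltas": [10,18,0,0.1,50,12,22,5,0,50,7,12,20,0,50,3.3,6.2,20,0,50,0,0,15,0,50,0,0,8,0,50,0,0,3,0,50,0,0,0,0,50,0,0,0,0,50,0,0,0,0,50]
}}

```text
t: 24.7
tool_pos: [0.6188, -0.2559, 0.0406]
orientation: [3.112, -0.424, 0.003]
force: [0.1, -0.7, -1.4]
opening: 0.0557
gripper_force: 25.0
```

```bash
python3 nx.py 617.4 -255.8 14 -15.5;python3 eggs.py top 330 140 390 220; python3 - <<'E'
from h import *
t=cam("top");s=cam("side")
a=cv2.resize(t["pixels"][140:230,310:400],(400,400));b=cv2.resize(s["pixels"][110:210,260:360],(400,400))
cv2.imwrite("pics/p3.png",np.hstack([a,b]))
E
```

```text
t 24.7 pos [ 618.8 -255.9   40.6] psi -15.51 open 55.7 F [ 0.1 -0.7 -1.4] now-axes [-1.4  0.2 26.6] after-turn axes [-1.4  0.2 26.6] turn -0.01
359.2 188.5 59 [[ 593.  -255.4]]
```

View pics/p3.png

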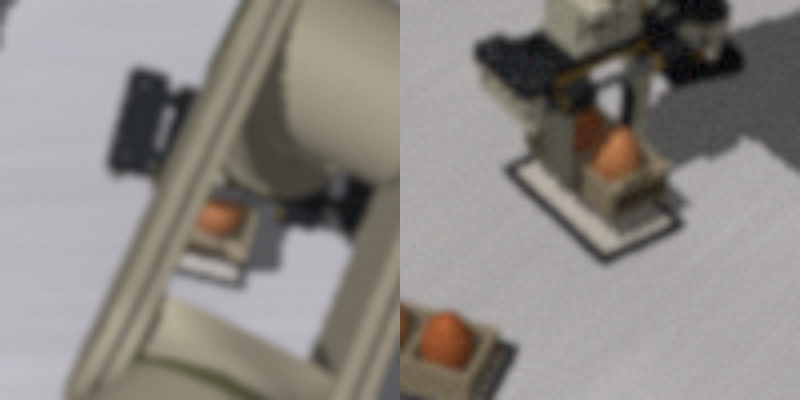

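The carrier is level over the pair frame, with its wide notch toward the robot. Lowering.

{"name": "play_rows", "arguments": {
  "deltas": [-1.4,0,6,0,50,0,0,7,0,50,0,0,5,0,50,0,0,4,0,50,0,0,2,0,50,0,0,1,0,50,0,0,0,0,50,0,0,0,0,50]
}}

```text
t: 25.52
tool_pos: [0.6165, -0.2559, 0.0141]
orientation: [3.113, -0.425, 0.0]
force: [0.9, -0.3, -2.2]
opening: 0.056
gripper_force: 25.0
```

```bash
python3 nx.py 617.4 -255.8 13.5 -15.5
```

```text
t 25.52 pos [ 616.5 -255.9   14.1] psi -15.56 open 56.0 F [ 0.9 -0.3 -2.2] now-axes [ 0.8 -0.3  0.6] after-turn axes [ 0.8 -0.3  0.6] turn -0.06
```

{"name": "play_rows", "arguments": {
  "deltas": [0,0,0.6,0,50,0,0,0.4,0,50,0,0,0,0,50,0,0,0,0,50]
}}

```text
t: 25.85
tool_pos: [0.6166, -0.2559, 0.0132]
orientation: [3.113, -0.425, 0.001]
force: [-0.3, -0.6, -1.4]
opening: 0.0558
gripper_force: 25.0
```

{"name": "play_rows", "arguments": {
  "deltas": [0,0,0,0,59,0,0,0,0,64,0,0,0,0,70,0,0,0,0,72,0,0,0,0,72,0,0,-5,0,72,0,0,-15,0,72,0,0,-30,0,80,0,0,-30,0,93,0,0,-10,0,93]
}}

```text
t: 26.68
tool_pos: [0.6193, -0.2572, 0.1102]
orientation: [3.11, -0.425, 0.012]
force: [0.8, -0.7, 0.3]
opening: 0.0872
gripper_force: 0.0
```

```bash
python3 nx.py 432 124 110 0;python3 eggs.py top 330 140 390 220;python3 eggs.py side 280 125 350 210
```

```text
t 26.68 pos [ 619.3 -257.2  110.2] psi -15.56 open 87.2 F [ 0.8 -0.7  0.3] now-axes [-282.6 -317.    -2.6] after-turn axes [-1.873e+02 -3.812e+02  2.000e-01] turn -15.56
359.8 189.6 36 [[ 589.4 -257.3]]
308.6 151.4 248 [[ 616.4 -257.5]]
```

```bash
cat > lid.py <<'E'
from h import *
t=cam("top");s=cam("side")
def strips(c,x0,y0,x1,y1):
    im=cv2.resize(c["pixels"][y0:y1,x0:x1],None,fx=8,fy=8,interpolation=cv2.INTER_CUBIC)
    h=cv2.cvtColor(im,cv2.COLOR_BGR2HSV).astype(int)
    dark=(h[...,2]<110)&(h[...,1]>60)
    return [((np.array(c_)+.5)/8-.5+[x0,y0],a) for c_,a in blobs(dark,250,30000)]
for n,c,b in(("t",t,(225,215,262,262)),("s",s,(248,232,305,282))):
    for p,a in strips(c,*b): print(n,np.round(p,2),a,np.round(plane(c,p,.048)*1000,1))
for c,n,p0 in((t,"t",(243,238)),(s,"s",(275,250))):
    im=cv2.GaussianBlur(cv2.resize(c["pixels"],None,fx=4,fy=4,interpolation=cv2.INTER_CUBIC),(5,5),0)
    h=cv2.cvtColor(im,cv2.COLOR_BGR2HSV).astype(int)
    m=((h[...,0]>=8)&(h[...,0]<28)&(h[...,1]>32)&(h[...,2]>(75 if n=="t" else 50))).astype(np.uint8)
    k,l,st,ce=cv2.connectedComponentsWithStats(m);i=l[p0[1]*4,p0[0]*4]
    q=max(cv2.findContours((l==i).astype(np.uint8),cv2.RETR_EXTERNAL,cv2.CHAIN_APPROX_NONE)[0],key=len)[:,0]
    hull=cv2.convexHull(q);ap=cv2.approxPolyDP(hull,8,True)[:,0]
    px=(ap+.5)/4-.5
    print(n,"poly",np.round(px,1).tolist(),"@48",np.round(plane(c,px,.048)*1000).tolist())
    r=cv2.minAreaRect((plane(c,(q+.5)/4-.5,.048)*1000).astype(np.float32));print("  rect@48",np.round(r[0],1),np.round(r[1],1),round(r[2],1))
E
python3 lid.py
```

```text
t [241.98 224.97] 632 [[475.1 125.1]]
t [241.86 252.07] 1808 [[388.4 125.2]]
s [261.85 243.67] 2000 [[473.2 123.8]]
s [289.32 265.62] 11858 [[376.3 131.4]]
t poly [[250.4, 222.1], [251.4, 254.1], [234.6, 255.4], [233.9, 222.9]] @48 [[484.0, 98.0], [382.0, 95.0], [378.0, 148.0], [482.0, 151.0]]
  rect@48 [431.8 123. ] [108.   56.3] 0.1
s poly [[264.9, 235.6], [298.4, 257.4], [297.4, 267.1], [284.4, 279.4], [251.9, 256.9], [251.6, 247.1]] @48 [[485.0, 99.0], [375.0, 97.0], [358.0, 122.0], [360.0, 170.0], [464.0, 171.0], [485.0, 149.0]]
  rect@48 [421.4 134.4] [129.7  76.8] 0.2
```

{"name": "play_rows", "arguments": {
  "deltas": [0,0,0,-5.2,93,0,0,0,-5.2,93,0,0,0,-5.1,93,-10,-20,0,0,93,-15,-30,0,0,93,-16,-33,0,0,93,-16,-33,0,0,93,-16,-33,0,0,93,-16,-33,0,0,93,-16,-33,0,0,93]
}}

```text
t: 27.72
tool_pos: [0.5089, -0.0391, 0.1005]
orientation: [-3.141, 0.002, 0.006]
force: [0.8, -0.6, 0.1]
opening: 0.0928
gripper_force: 0.0
```

{"name": "play_rows", "arguments": {
  "deltas": [-16,-33,0,0,93,-16,-33,0,0,93,-16,-33,0,0,93,-12,-25,0,0,93,-6,-12,0,0,93,0,0,0,0,93,0,0,0,0,93,0,0,0,0,93]
}}

```text
t: 28.38
tool_pos: [0.4453, 0.0948, 0.102]
orientation: [3.141, -0.001, -0.003]
force: [-0.2, -0.0, 0.4]
opening: 0.0931
gripper_force: 0.0
```

```bash
python3 nx.py 431 124 15 0
```

```text
t 28.38 pos [445.3  94.8 102. ] psi -0.05 open 93.1 F [-0.2 -0.   0.4] now-axes [-14.2 -29.3  87. ] after-turn axes [-14.3 -29.2  87. ] turn -0.05
```

{"name": "play_rows", "arguments": {
  "deltas": [-7,-15,5,0,93,-5,-10,10,0,93,-2.3,-4.2,15,0,93,0,0,15,0,93,0,0,12,0,93,0,0,8,0,93,0,0,5,0,93,0,0,0,0,93,0,0,0,0,93,0,0,0,0,93]
}}

```text
t: 29.22
tool_pos: [0.4322, 0.1245, 0.0337]
orientation: [-3.141, 0.002, -0.002]
force: [0.1, -0.5, 0.3]
opening: 0.0926
gripper_force: 0.0
```

```bash
python3 nx.py 431 124 15 0; cat > pair.py <<'E'
from h import *
from eggs import eggs
t=cam("top");s=cam("side")
for n,c,b in(("t",t,(335,155,380,210)),("s",s,(285,135,335,180))):
    for (p,a) in eggs(c,*b): print(n,np.round(p,2).tolist(),a,np.round(plane(c,p,.036)*1000,1))
    x0,y0,x1,y1=b
    g=cv2.resize(c["pixels"][y0:y1,x0:x1],(400,400 if n=="s" else 489),interpolation=cv2.INTER_CUBIC)
    cv2.imwrite(f"pics/pair_{n}.png",g)
a,b=cv2.imread("pics/pair_t.png"),cv2.imread("pics/pair_s.png")
cv2.imwrite("pics/pair.png",np.hstack([a[:400],b]))
for (u,_),(v,_) in zip(sorted(eggs(t,335,155,380,210),key=lambda e:e[0][1]),sorted(eggs(s,285,135,335,180),key=lambda e:e[0][1])):
    p,e=tri(t,u,s,v);print("tri",np.round(p*1000,1),round(e*1000,1))
E
python3 pair.py
```

```text
t 29.22 pos [432.2 124.5  33.7] psi -0.08 open 92.6 F [ 0.1 -0.5  0.3] now-axes [-1.2  0.5 18.6] after-turn axes [-1.2  0.5 18.7] turn -0.08
t [360.49, 174.06] 112 [[ 639.9 -260. ]]
t [356.78, 188.58] 98 [[ 592.4 -247.1]]
```

View pics/pair.png

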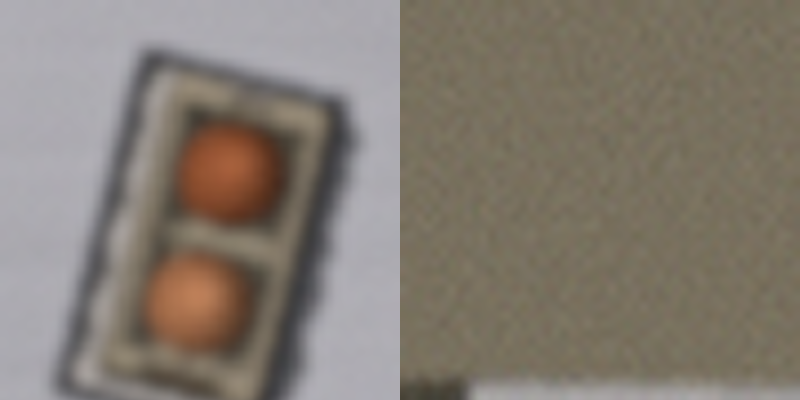

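The pair is seated in its frame, at (230,170) and (195,300) in the left crop, with the wide notch at the lower (robot) end. The side view is blocked by the arm. Gripping the lid.

{"name": "play_rows", "arguments": {
  "deltas": [-1.2,0.5,8,0,93,0,0,6,0,93,0,0,4.5,0,93,0,0,0,0,93,0,0,0,0,93,0,0,0,0,93]
}}

```text
t: 29.82
tool_pos: [0.4303, 0.1241, 0.0144]
orientation: [3.142, -0.002, -0.0]
force: [0.8, 0.2, 0.1]
opening: 0.093
gripper_force: 0.0
```

```bash
python3 nx.py 431 124 15 0
```

```text
t 29.82 pos [430.3 124.1  14.4] psi -0.06 open 93.0 F [0.8 0.2 0.1] now-axes [ 0.7  0.1 -0.6] after-turn axes [ 0.7  0.1 -0.6] turn -0.06
```

{"name": "play_rows", "arguments": {
  "deltas": [0,0,0,0,50,0,0,0,0,50,0,0,0,0,50,0,0,0,0,50,0,0,0,0,50,0,0,0,0,50,0,0,0,0,50,0,0,0,0,50,0,0,0,0,50],
  "newtons": 12
}}

```text
t: 30.57
tool_pos: [0.4304, 0.1241, 0.0146]
orientation: [-3.142, 0.002, -0.0]
force: [0.8, -0.5, -0.1]
opening: 0.0562
gripper_force: 12.0
```

```bash
python3 nx.py 431 124 15 0
```

```text
t 30.57 pos [430.4 124.1  14.6] psi -0.06 open 56.2 F [ 0.8 -0.5 -0.1] now-axes [ 0.6  0.1 -0.4] after-turn axes [ 0.6  0.1 -0.4] turn -0.06
```

{"name": "play_rows", "arguments": {
  "deltas": [0,0,-10,0,50,0,0,-25,0,50,0,0,-30,0,50,0,0,-25,0,50,0,0,-10,5.2,50,0,0,0,5.2,50,0,0,0,5.1,50,0,0,0,0,50,0,0,0,0,50]
}}

```text
t: 31.32
tool_pos: [0.4303, 0.1241, 0.115]
orientation: [-3.113, 0.421, -0.0]
force: [0.3, -0.2, -0.5]
opening: 0.0558
gripper_force: 12.0
```

```bash
python3 nx.py 616.2 -255.7 110 -15.5
```

```text
t 31.32 pos [430.3 124.1 115. ] psi -15.4 open 55.8 F [ 0.3 -0.2 -0.5] now-axes [280.1 316.8   5. ] after-turn axes [280.6 316.3   5. ] turn 0.1
```

{"name": "play_rows", "arguments": {
  "deltas": [10,12,0,0.1,50,18,20,0,0,50,22,25,0,0,50,22,25,0,0,50,22,25,0,0,50,22,25,0,0,50,22,25,0,0,50,22,25,0,0,50,22,25,0,0,50,22,25,0,0,50]
}}

```text
t: 32.15
tool_pos: [0.5644, -0.1559, 0.1143]
orientation: [-3.113, 0.423, 0.001]
force: [0.6, 0.9, -0.9]
opening: 0.056
gripper_force: 12.0
```

{"name": "play_rows", "arguments": {
  "deltas": [22,25,0,0,50,22,25,0,0,50,12,15,0,0,50,6,7,0,0,50,0,0,0,0,50,0,0,0,0,50,0,0,0,0,50]
}}

```text
t: 32.73
tool_pos: [0.6039, -0.2389, 0.1142]
orientation: [-3.112, 0.425, 0.002]
force: [0.7, -0.4, -0.7]
opening: 0.0557
gripper_force: 12.0
```

```bash
python3 nx.py 615.2 -255.5 80 -15.5
```

```text
t 32.73 pos [ 603.9 -238.9  114.2] psi -15.57 open 55.7 F [ 0.7 -0.4 -0.7] now-axes [15.3 13.  34.2] after-turn axes [15.3 12.9 34.2] turn -0.07
```

{"name": "play_rows", "arguments": {
  "deltas": [6,5,5,0,50,6,5,10,0,50,3.3,2.9,10,0,50,0,0,6,0,50,0,0,3,0,50,0,0,0,0,50,0,0,0,0,50,0,0,0,0,50,0,0,0,0,50]
}}

```text
t: 33.48
tool_pos: [0.616, -0.257, 0.0813]
orientation: [3.112, -0.428, 0.002]
force: [-0.3, 0.2, -1.4]
opening: 0.0557
gripper_force: 12.0
```

```bash
python3 nx.py 615.2 -255.5 52 -15.5;python3 - <<'E'
from h import *
t=cam("top");s=cam("side")
a=cv2.resize(t["pixels"][150:210,330:390],(400,400),interpolation=cv2.INTER_CUBIC);b=cv2.resize(s["pixels"][125:185,280:340],(400,400),interpolation=cv2.INTER_CUBIC)
cv2.imwrite("pics/lidpl.png",np.hstack([a,b]))
E
```

```text
t 33.48 pos [ 616.  -257.    81.3] psi -15.65 open 55.7 F [-0.3  0.2 -1.4] now-axes [-1.2 -1.2 29.3] after-turn axes [-1.2 -1.2 29.3] turn -0.15
```

View pics/lidpl.png

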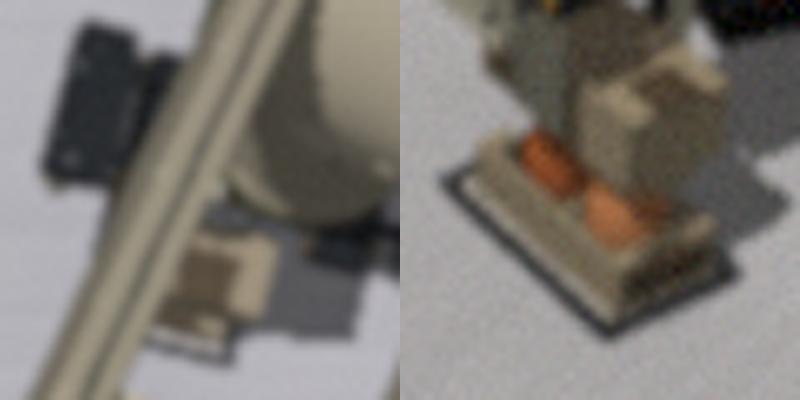

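The lid is over the pair with its wide strip at the wide-notch end: strip near (205,275) on the left, notch near (670,280) on the right. Correcting by 1.2 mm and lowering.

{"name": "play_rows", "arguments": {
  "deltas": [-1.2,-1.2,6,-0.1,50,0,0,9,0,50,0,0,7,0,50,0,0,4,0,50,0,0,2,0,50,0,0,0,0,50,0,0,0,0,50,0,0,0,0,50,0,0,0,0,50]
}}

```text
t: 34.33
tool_pos: [0.6152, -0.2557, 0.0531]
orientation: [3.112, -0.425, 0.001]
force: [0.8, -0.4, -0.6]
opening: 0.0561
gripper_force: 12.0
```

```bash
for i in 1 2 3; do python3 nx.py 615.2 -255.5 40 -15.5; done; python3 - <<'E'
from h import *
s=cam("side");t=cam("top")
for i in range(2): cam("side")
E
python3 nx.py 615.2 -255.5 40 -15.5
```

```text
t 34.33 pos [ 615.2 -255.7   53.1] psi -15.56 open 56.1 F [ 0.8 -0.4 -0.6] now-axes [-0.1 -0.2 13.1] after-turn axes [-0.1 -0.2 13.1] turn -0.06
t 34.33 pos [ 615.2 -255.7   53.1] psi -15.56 open 56.1 F [ 0.8 -0.4 -0.6] now-axes [-0.1 -0.2 13.1] after-turn axes [-0.1 -0.2 13.1] turn -0.06
t 34.33 pos [ 615.2 -255.7   53.1] psi -15.56 open 56.1 F [ 0.8 -0.4 -0.6] now-axes [-0.1 -0.2 13.1] after-turn axes [-0.1 -0.2 13.1] turn -0.06
t 34.53 pos [ 615.  -255.6   52.9] psi -15.56 open 55.8 F [ 0.4  0.5 -0.4] now-axes [ 0.1 -0.1 12.9] after-turn axes [ 0.2 -0.1 12.9] turn -0.06
```

Position is good. Lowering to 44 mm, below tab-on-wall contact at about 47.6, while watching the force.

{"name": "play_rows", "arguments": {
  "deltas": [0,0,2,0,50,0,0,2,0,50,0,0,1.5,0,50,0,0,1.5,0,50,0,0,1,0,50,0,0,0,0,50,0,0,0,0,50]
}}

```text
t: 35.12
tool_pos: [0.6148, -0.2554, 0.0444]
orientation: [-3.113, 0.425, 0.0]
force: [-0.4, -0.5, -0.9]
opening: 0.056
gripper_force: 12.0
```

{"name": "play_rows", "arguments": {
  "deltas": [0,0,1.5,0,50,0,0,1.5,0,50,0,0,1,0,50,0,0,0.5,0,50,0,0,0,0,50,0,0,0,0,50]
}}

```text
t: 35.62
tool_pos: [0.6148, -0.2555, 0.04]
orientation: [-3.113, 0.425, 0.0]
force: [0.9, 0.1, 0.0]
opening: 0.056
gripper_force: 12.0
```

{"name": "play_rows", "arguments": {
  "deltas": [0,0,0.4,0,50,0,0,0,0,50,0,0,0,0,58,0,0,0,0,63,0,0,0,0,70,0,0,0,0,72,0,0,0,0,72,0,0,0,0,72,0,0,-5,0,72,0,0,-15,0,72]
}}

```text
t: 36.45
tool_pos: [0.613, -0.2545, 0.0574]
orientation: [-3.111, 0.425, 0.007]
force: [-0.3, 0.3, -0.0]
opening: 0.0719
gripper_force: 0.0
```

{"name": "play_rows", "arguments": {
  "deltas": [0,0,-25,0,80,0,0,-30,0,93,0,0,-30,0,93,-20,0,-20,0,93,-25,20,0,0,93,-25,30,0,0,93,-25,30,0,0,93,-25,30,0,0,93,-20,25,0,0,93,-10,15,0,0,93]
}}

```text
t: 37.28
tool_pos: [0.4276, -0.3617, 0.1665]
orientation: [3.111, -0.428, 0.001]
force: [0.0, 0.3, -0.5]
opening: 0.0929
gripper_force: 0.0
```

{"name": "play_rows", "arguments": {
  "deltas": [-15,20,0,0,93,-25,30,0,0,93,-25,25,0,0,93,-15,15,0,0,93,0,0,0,0,93,0,0,0,0,93,0,0,0,0,93]
}}

```text
t: 37.87
tool_pos: [0.3296, -0.425, 0.1657]
orientation: [3.112, -0.426, 0.002]
force: [-0.2, -1.1, -0.1]
opening: 0.0935
gripper_force: 0.0
```

```bash
python3 - <<'E'
from h import *
t=cam("top");s=cam("side")
a=cv2.resize(t["pixels"][120:270,180:390],(420,300),interpolation=cv2.INTER_CUBIC);b=cv2.resize(s["pixels"][110:290,150:360],(350,300),interpolation=cv2.INTER_CUBIC)
a2=cv2.resize(t["pixels"][150:210,330:390],(300,300),interpolation=cv2.INTER_CUBIC);b2=cv2.resize(s["pixels"][125:185,280:340],(300,300),interpolation=cv2.INTER_CUBIC)
o=np.zeros((600,770,3),np.uint8);o[:300]=np.hstack([a,b]);o[300:,:600]=np.hstack([a2,b2])
cv2.imwrite("pics/final.png",o)
E
```

```text
(no output)
```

View pics/final.png

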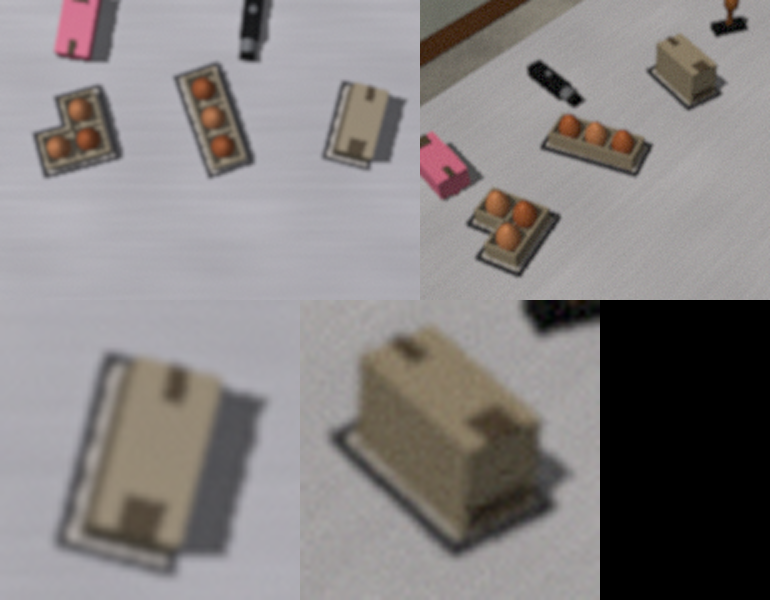

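```bash
python3 - <<'E'
from h import *
t=cam("top");s=cam("side")
def st(c,x0,y0,x1,y1):
    im=cv2.resize(c["pixels"][y0:y1,x0:x1],None,fx=8,fy=8,interpolation=cv2.INTER_CUBIC)
    h=cv2.cvtColor(im,cv2.COLOR_BGR2HSV).astype(int);d=(h[...,2]<115)&(h[...,1]>50)
    return [(np.array(p)/8+[x0,y0],a) for p,a in blobs(d,250,9000)]
print(st(t,362,160,372,173),st(s,295,128,309,140))
a=st(t,362,160,372,173);b=st(s,295,128,309,140)
p,e=tri(t,a[0][0],s,b[0][0]);print(np.round(p*1000,1),e)
print("expected strip", 616.2+44*.964, -255.8-44*.267)
E
```

```text
[(array([365.195, 167.25 ]), 1492)] [(array([302.06625, 135.0975 ]), 1468)]
[ 655.3 -269.5   70.5] 0.0018696916012008117
expected strip 658.616 -267.548
```

```bash
python3 -c "
from plant import robot
print(robot.close_job())"
```

```text
the job is handed in; nothing more can be done
None
```

The job is handed in at about 38 s: all three carriers sit in their frames and the lid is closed on the pair, wide tab at the wide notch; its top measured about 70 mm, against 73 fully seated and 81 if a tab were still on the wall. An early missed approach put one finger on the row carrier's wall at about 21 N, and it was lifted off and corrected.

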